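# Hang the tall pail on the double hook by its bail

## Task

Hang the taller of the two small metal pails up to dry on the double hook of the stand. First swing its bail up until it stands upright while the pail still stands on the table, then lift the pail by the wooden grip without tipping it and lay the grip squarely across both prongs, so that the pail hangs level and still. Leave the low pail where it stands.

Things in the scene. Friction and masses are not known exactly. Their poses are not given: they have to be found in the camera images.
- tall_pail: round open pail of bare sheet metal, the taller of two alike: 74 mm high, 110 mm across the rim, 94 mm across the foot, about 0.3 kg, loose on the table. Origin: centre of its underside, z up. Ears at its +y and -y sides carry the pivots of its wire bail, on a line along y through the middle axis, 92 mm above the underside. At the start the bail lies level towards the pail's -x.
- bail (a joint): swing angle of the tall pail's bail (rad): 0 lying level towards the pail's -x, 1.57 upright over the pail, 3.14 lying level to +x. It swings freely and falls back when let go. The bail is a squared wire bow 131 mm wide; its two legs reach 90 mm from the pivot line to the grip. Lead the grip on the full 90 mm arc or one a few mm wider; a tighter one pushes the pail over.
- grip_mid (a point): middle of the tall pail's round wooden grip, a straight bar 14 mm thick and 108 mm long along the pail's y between the ends of the bail's legs, 90 mm from the pivot line. It turns freely on the wire, so held from above it lets the bail swing and the pail hang plumb. At the start its centre lies 92 mm above the table, 35 mm outside and 18 mm above the rim. Axes turn with the bail; y along the bar.
- hook_dip (a point): on the double hook: midway between its two prongs, level with their upper side where they dip lowest, 229 mm above the table; a grip lying there has its centre 7 mm higher and the pail's underside is 54 mm above the table. The round prongs are 8 mm thick, 72 mm apart between centres (64 mm free between). x from the prong tips to the post, y across the prongs (the grip must lie along it), z up.
- hook_stand: dark steel stand fixed to the table. Origin on the table straight under hook_dip, same axes. Base plate 12 mm thick, x -65 to 135 mm, y -75 to 75. A 25 mm square post at x 112 mm bears a cross piece 96 mm wide, 22 mm deep; the prongs reach from it to -x, their tips bent up to 24 mm above hook_dip at x -36. Top 30 mm above hook_dip. A pail comes in from -x, its body below the prongs.
- low_pail: the other pail, of the same metal and width with the same flat bail and wooden grip, only 46 mm high (its grip lies 64 mm above the table). Origin: centre of its underside. To be left alone.

How it is judged:
By the outcome, as a careful person would: the job done as asked, in the order asked, and still so for the second after the job is handed in, with the robot touching nothing.
It also fails if it takes over 67 s, if anything falls off the work surface, if the arm or the gripper's body presses on something with over 40 N, if the wrist force passes 120 N, or if a joint passes its speed limit or range.

## Robot

A 7-joint arm with a two-finger parallel gripper is mounted at the origin on the work surface; the furniture and walls round the work are solid. World frame = base frame: x ahead of the robot, y to its left, z up, the work surface at z = 0. Lengths are in mm, angles in rad, forces in N, time in s.
With the tool pointing down it reaches from about 350 to 900 mm from the base axis. Payload 8.1 kg.
Tool frame: the origin (TCP) lies on the centre line of the jaws, within the pads' length; the fingertips stand 17 mm ahead of it and the grasp point (between the pads) lies 2 mm behind it; z points along the fingers, y is the line along which they close (so a half turn about z gives the same grasp; the last joint's range is limited). The gripper opens to 92 mm and grips with 3 to 60 N. Pads are 19 mm wide; open, the fingers measure 130 mm over their backs; the gripper's body (75 mm by 190 mm) begins 47 mm behind the grasp point.
Start: joints at [1.211, 0.434, 0.025, 1.573, -0.012, 1.134, -0.075], TCP at [158.717, -604.524, 243.742] pointing down, gripper open.
Joint ranges: [-2.62, 2.62], [-0.44, 2.09], [-1.27, 1.32], [0.08, 2.57], [-1.32, 4.46], [0.12, 2], [-2.74, 2.74]. Speed limits (rad/s): [2.22, 2.22, 3.01, 3.01, 3.14, 3.14, 3.14].

## Interface

Orientations are given as a unit quaternion [x, y, z, w].
In Python, from cell import manip, optics gives the robot as it stands. The module is installed in compiled form; this text tells all that it offers.
- The arm moves only by the tool drive_tool, never from a script. Its argument "plan" is text: rows parted by semicolons, each of 7 numbers parted by spaces: the shift along the world's x, y, z in cm, then the turn, a rotation vector about the world's x, y, z in rad, then the gripper command: -1 is shut, 1 is fully open, values between are in proportion. A call has exactly 8 rows; each row is the pose to reach, as a shift and turn from the pose commanded when the call began; what a row does not reach only later rows make up. A row lasts 1/10 s, in which the tool goes at most 50 mm and 8.59 degrees, less where a joint would pass 70% of its speed; a pose out of reach is approached as far as the arm can. A call with a gripper value outside its range is refused whole. The fingers move at their own pace and stop on an object; the grip force is fixed at half the most. Time passes only in rows, so rows that repeat a pose let the fingers close, or fill a call up. It gives the time, the measured TCP pose, the force, the opening and the grip force at its end, in the units of the state.
- manip.sense(): the state, without advancing time (a new reading comes with each control period).
- optics.grab_frame(name): name is "scene" or "top"; returns the picture (480x640x3 uint8, red, green, blue); there is no depth.
- optics.camera_info(name): a dict with "fx", "fy", "cx", "cy" (pixels), "R" (3x3) and "t" (3): a world point X has camera coordinates R X + t. Camera axes: x right, y down, z forward; pixel columns grow to the right and rows downward; lengths in mm; the calibration is good to about 2 mm. A picture is of the moment at which its call begins. camera_info takes no time and is no camera call.
- manip.sign_off(): hands the job in; it is judged then, once.
Trained networks look in the newest picture that a camera, given by its name, has taken for a name from the list of things; names that differ only in an ending like _2 or _b are one class to them, and where a whole thing is asked for, a point or a joint stands for the part that bears it (a point fixed in the world has none). Each returns a list of dicts, best first, with "confidence" (0 to 1); they miss things now and then, are a little off and sometimes report something else, mostly with a low value. They report only what shows in the picture. A call takes as long as a camera call.
- optics.look_for(camera, query): "extent" ([left, top, right, bottom] in pixels, round what is visible of it).
- optics.cut_out(camera, query): "pixels" (480x640 bool, what is visible of it) and "extent" ([left, top, right, bottom] in pixels, round what is visible of it).
The state is a dict: "t": time; "joints": joint angles; "qvel": joint speeds; "tau": joint torques, N m; "position": TCP position; "orientation": TCP orientation; "force": force on the tool from outside, world axes, zero at the start; "wrist_torque": the same for the moment, N m; "gripper_width": opening from 0.0 (shut) to 1.0 (fully open); "grasp_force": force on a finger pad.
Only numpy, scipy, OpenCV 4.12 (cv2) and the standard library are available. Lean on these libraries where they do the work, as an engineer would, in place of code of your own. Each camera call takes 0.05 s, during which the arm holds its last target. There are 200 camera calls.

## Working session

There is one attempt and no reset: what is moved stays moved. The work goes in short steps, Python scripts to look and compute and a tool call to move; the robot and the scene stay as the last step left them, time stands still between calls to the robot, and variables do not carry over. Pictures are saved under pics/ and viewed, at most 11 in all, crops included, and the job is handed in when it is done.

Besides the shell and the picture viewer there is one more tool, called after ">>>" in YAML: its name, and indented under it one key for each argument. drive_tool: Moves the arm, as the interface text tells. Its arguments: {"type":"object","properties":{"plan":{"type":"string"}},"required":["plan"]}

```bash
mkdir -p pics
python3 - <<'E'
from cell import manip, optics
import cv2, numpy as np
s=manip.sense(); print(s['t'],s['position'],s['orientation'],s['gripper_width'])
for c in("scene","top"):
    im=optics.grab_frame(c); cv2.imwrite(f"pics/{c}0.png",im[:,:,::-1])
    k=optics.camera_info(c); print(c,{a:np.round(b,3).tolist() for a,b in k.items()})
    for q in("tall_pail","low_pail","grip_mid","hook_stand"):
        print(q,[(np.round(d['extent']).tolist(),round(d['confidence'],2)) for d in optics.look_for(c,q)])
E
```

```text
0.0 [ 158.55389261 -604.05100586  242.93661349] [ 9.91772423e-01  1.28011042e-01 -1.80040954e-04 -7.75912227e-04] 0.998516402795066
scene {'fx': 616.856, 'fy': 616.856, 'cx': 313.476, 'cy': 255.203, 'R': [[-0.433, -0.902, 0.002], [-0.621, 0.296, -0.726], [0.654, -0.315, -0.688]], 't': [113.425, 462.354, 1291.118]}
tall_pail [([143.0, 303.0, 209.0, 353.0], 0.74), ([162.0, 322.0, 205.0, 351.0], 0.17)]
low_pail [([277.0, 248.0, 323.0, 289.0], 0.77), ([151.0, 309.0, 203.0, 349.0], 0.65)]
grip_mid [([144.0, 309.0, 207.0, 352.0], 0.91)]
hook_stand [([368.0, 163.0, 451.0, 288.0], 0.62)]
top {'fx': 521.595, 'fy': 521.595, 'cx': 317.221, 'cy': 235.772, 'R': [[0.021, -1.0, 0.001], [-0.976, -0.02, -0.216], [0.216, 0.004, -0.976]], 't': [-126.343, 532.652, 1348.515]}
tall_pail [([148.0, 212.0, 197.0, 266.0], 0.62)]
low_pail [([287.0, 195.0, 343.0, 250.0], 0.77)]
grip_mid [([148.0, 245.0, 199.0, 268.0], 0.66)]
hook_stand [([397.0, 186.0, 478.0, 283.0], 0.92)]
```

View pics/scene0.png

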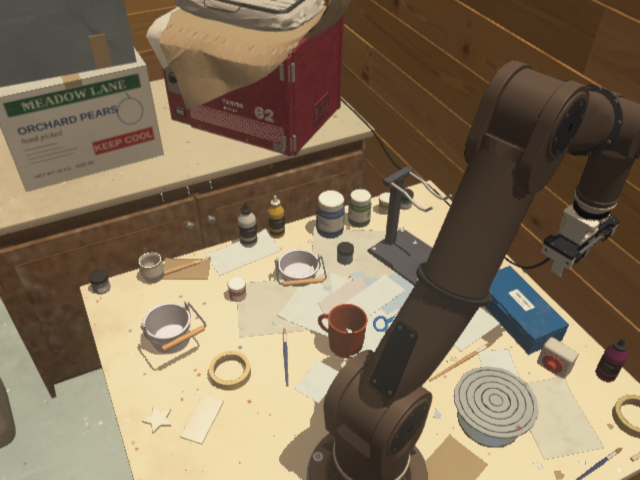

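View pics/top0.png

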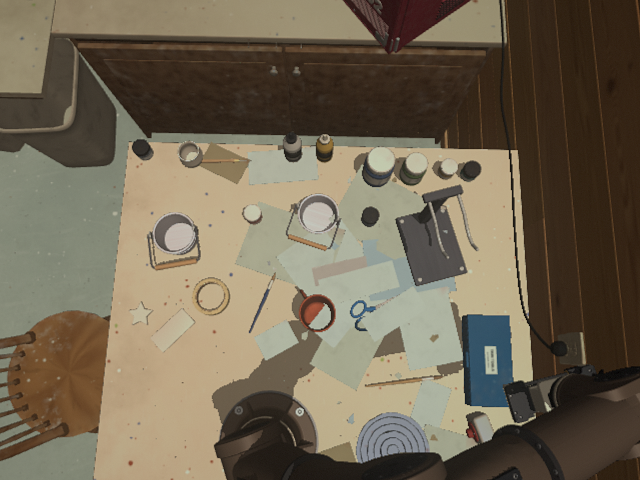

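The left pail (top 175,235; scene 167,325) and the middle pail (top 318,214; scene 299,265) both have orange grips towards the robot. The stand is on the right (top 435,240). I'll triangulate the grips by colour, which also tells tall from low by height, then the hook prongs.

```bash
cat > h.py <<'E'
from cell import manip, optics
import cv2, numpy as np
K={c:optics.camera_info(c) for c in("scene","top")}
def ray(c,p):
    k=K[c];R=np.array(k['R']);t=np.array(k['t'])
    d=R.T@np.array([(p[0]-k['cx'])/k['fx'],(p[1]-k['cy'])/k['fy'],1.]); return -R.T@t,d/np.linalg.norm(d)
def onz(c,p,z):
    o,d=ray(c,p); return o+d*(z-o[2])/d[2]
def tri(ps,pt):
    o1,d1=ray('scene',ps);o2,d2=ray('top',pt)
    a=np.linalg.lstsq(np.c_[d1,-d2],o2-o1,rcond=None)[0]
    p,q=o1+a[0]*d1,o2+a[1]*d2; return (p+q)/2,np.linalg.norm(p-q)
def proj(c,X):
    k=K[c];x=np.array(k['R'])@np.asarray(X,float)+np.array(k['t']); return np.array([k['fx']*x[0]/x[2]+k['cx'],k['fy']*x[1]/x[2]+k['cy']])
def orange(im,box):
    l,t,r,b=[int(v) for v in box]; hsv=cv2.cvtColor(im,cv2.COLOR_RGB2HSV)
    m=cv2.inRange(hsv,(6,140,120),(20,255,255)); z=np.zeros_like(m); z[t-6:b+6,l-6:r+6]=m[t-6:b+6,l-6:r+6]
    n,lab,st,ce=cv2.connectedComponentsWithStats(z); i=1+np.argmax(st[1:,4])
    (c,wh,a)=cv2.minAreaRect(np.argwhere(lab==i)[:,::-1].astype(np.float32)); bp=cv2.boxPoints((c,wh,a))
    e=[(bp[j]+bp[(j+1)%4])/2 for j in range(4)]; k=0 if np.linalg.norm(e[0]-e[2])>np.linalg.norm(e[1]-e[3]) else 1
    return ce[i],e[k],e[k+2],st[i,4]
E
python3 - <<'E'
from h import *
np.set_printoptions(precision=1,suppress=True)
S=optics.grab_frame('scene');T=optics.grab_frame('top')
for n,bs,bt,z in(("left",(143,303,209,353),(148,212,199,268),92),("mid",(270,248,330,289),(282,195,343,250),64)):
    a=orange(S,bs);b=orange(T,bt)
    print(n,a,b); print(tri(a[0],b[0]))
    for z in (92,64):
        for c,o in(('scene',a),('top',b)):
            e=[onz(c,o[1],z),onz(c,o[2],z)]; v=e[0]-e[1]; print(z,c,'mid',onz(c,o[0],z),'len',np.linalg.norm(v),'ang',np.arctan2(v[1],v[0]))
# crops of pail and stand, from both
def crop(im,x,y,w,h,s): return cv2.resize(im[y:y+h,x:x+w],None,fx=s,fy=s,interpolation=cv2.INTER_CUBIC)
o=np.zeros((600,800,3),np.uint8)
o[:300,:400]=crop(S,355,150,100,75,4) ;o[:300,400:]=crop(T,390,180,100,75,4)
o[300:,:400]=crop(S,130,290,100,75,4);o[300:,400:]=crop(T,125,205,100,75,4)
cv2.imwrite('pics/crop1.png',o[:,:,::-1])
E
```

```text
Traceback (most recent call last):
  File "h.py", line 18, in orange
    n,lab,st,ce=cv2.connectedComponentsWithStats(z); i=1+np.argmax(st[1:,4])
                                                         ~~~~~~~~~^^^^^^^^^^
ValueError: attempt to get argmax of an empty sequence
```

```bash
sed -i 's/(6,140,120),(20,255,255)/(4,118,100),(19,255,255)/' h.py
cat > m1.py <<'E'
from h import *
np.set_printoptions(precision=1,suppress=True)
S=cv2.imread('pics/scene0.png')[:,:,::-1].copy();T=cv2.imread('pics/top0.png')[:,:,::-1].copy()
def crop(im,x,y,w,h,s): return cv2.resize(im[y:y+h,x:x+w],None,fx=s,fy=s,interpolation=cv2.INTER_CUBIC)
o=np.zeros((600,800,3),np.uint8)
o[:300,:400]=crop(S,355,150,100,75,4) ;o[:300,400:]=crop(T,390,180,100,75,4)
o[300:,:400]=crop(S,130,290,100,75,4);o[300:,400:]=crop(T,125,205,100,75,4)
cv2.imwrite('pics/crop1.png',o[:,:,::-1])
print(cv2.cvtColor(T,cv2.COLOR_RGB2HSV)[255:272:2,175], cv2.cvtColor(S,cv2.COLOR_RGB2HSV)[326:350:2,182])
for n,bs,bt,z in(("left",(143,303,209,353),(148,212,199,268),92),("mid",(270,248,330,289),(282,195,343,250),64)):
    a=orange(S,bs);b=orange(T,bt)
    print(n,a,b); print(tri(a[0],b[0]))
    for z in (92,64):
        for c,o in(('scene',a),('top',b)):
            e=[onz(c,o[1],z),onz(c,o[2],z)]; v=e[0]-e[1]; print(z,c,'mid',onz(c,o[0],z),'len',np.linalg.norm(v),'ang',np.arctan2(v[1],v[0]))
E
python3 m1.py
```

```text
[[ 20  68 187]
 [ 20  70 193]
 [ 19  71 136]
 [ 17  78 101]
 [ 15 126 168]
 [ 15 127 163]
 [ 19  73 179]
 [ 19  69 195]
 [ 20  70 192]] [[ 13  42 139]
 [ 12  39 183]
 [ 14  27 233]
 [ 13  43 160]
 [ 12  58 128]
 [ 15 130 210]
 [ 16 134 225]
 [ 15 130 169]
 [ 15  74 120]
 [ 13  48 123]
 [ 14  47 125]
 [ 14  52 138]]
left (array([182.2, 338.1]), array([203.3, 327.6], dtype=float32), array([162.1, 348.2], dtype=float32), np.int32(216)) (array([175.1, 264. ]), array([195.3, 260.5], dtype=float32), array([155.3, 267.5], dtype=float32), np.int32(173))
(array([444.6, 252.1,  93.3]), np.float64(0.09340709798725574))
92 scene mid [445.7 251.9  92. ] len 106.27515734190588 ang -1.402081134230012
92 top mid [444.9 252.5  92. ] len 104.5252129525345 ang -1.3738832880277703
64 scene mid [469.3 248.9  64. ] len 108.90493532372635 ang -1.402081134230013
64 top mid [449.3 260.3  64. ] len 106.70951682202512 ang -1.3738832880277703
mid (array([302.5, 281.2]), array([322.1, 279.5], dtype=float32), array([282.9, 283.1], dtype=float32), np.int32(134)) (array([307.1, 242.4]), array([288.5, 236.5], dtype=float32), array([325.2, 248.3], dtype=float32), np.int32(142))
(array([514.3, -88.8,  67.4]), np.float64(0.6129694713903647))
92 scene mid [492.3 -79.2  92. ] len 100.76191920912383 ang -1.890087318058065
92 top mid [509.3 -89.2  92. ] len 101.49903245832647 ang 1.2738187966562062
64 scene mid [517.1 -90.4  64. ] len 103.25527215415524 ang -1.8900873180580644
64 top mid [515.2 -88.5  64. ] len 103.62009706164811 ang 1.2738187966562058
```

View pics/crop1.png

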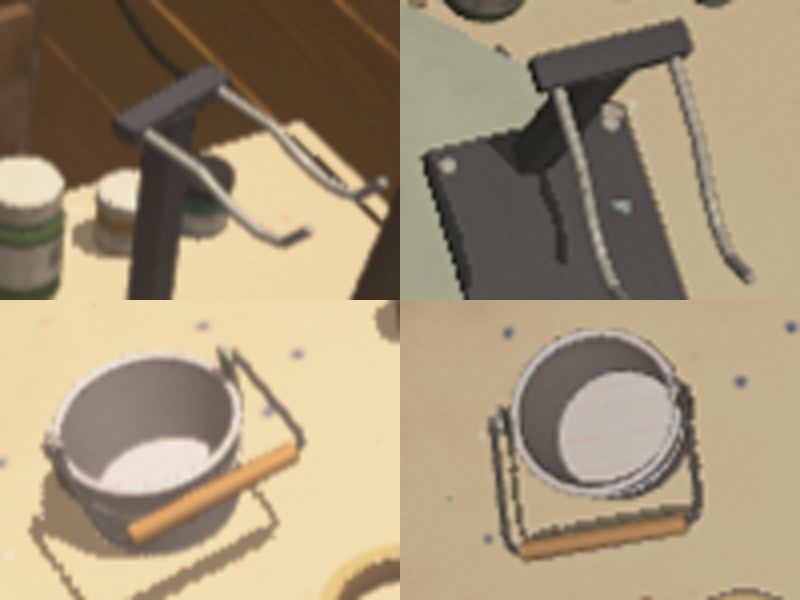

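The left pail is the tall one: its grip triangulates at (445,252,93), against 67 for the middle one. The crop shows both prongs and the cross piece. I need a larger crop of the stand to measure its tips and plate corners.

Run:
```python
from h import *
S=cv2.imread('pics/scene0.png');T=cv2.imread('pics/top0.png')
o=np.zeros((600,800,3),np.uint8)
a=cv2.resize(S[155:275,365:445],None,fx=5,fy=5,interpolation=cv2.INTER_CUBIC); b=cv2.resize(T[175:295,395:475+0],None,fx=5,fy=5,interpolation=cv2.INTER_CUBIC)
o[:,:400]=a;o[:,400:]=b; cv2.imwrite('pics/crop2.png',o)
np.set_printoptions(precision=1,suppress=True)
for p in((149.25,235),(195.75,227.5)): print(onz('top',p,92))
for n,s,t in(('rootL',(392,183.75),(429.5,203)),('rootR',(410.5,173),(459.25,195)),('tipL',(432,208),(446,257)),('tipR',(450.75,195.75),(476.75,249.5))): print(n,tri(s,t))
```

```text
[520.6 326.6  92. ]
[543.4 205.7  92. ]
rootL (array([ 578.4, -379.6,  245.8]), np.float64(0.32955508823503066))
rootR (array([ 600.3, -451. ,  243.8]), np.float64(0.17281978737444037))
tipL (array([ 448.3, -415.7,  246.9]), np.float64(4.155603543448818))
tipR (array([ 467.6, -486.4,  248.2]), np.float64(2.544102329110943))
```

View pics/crop2.png

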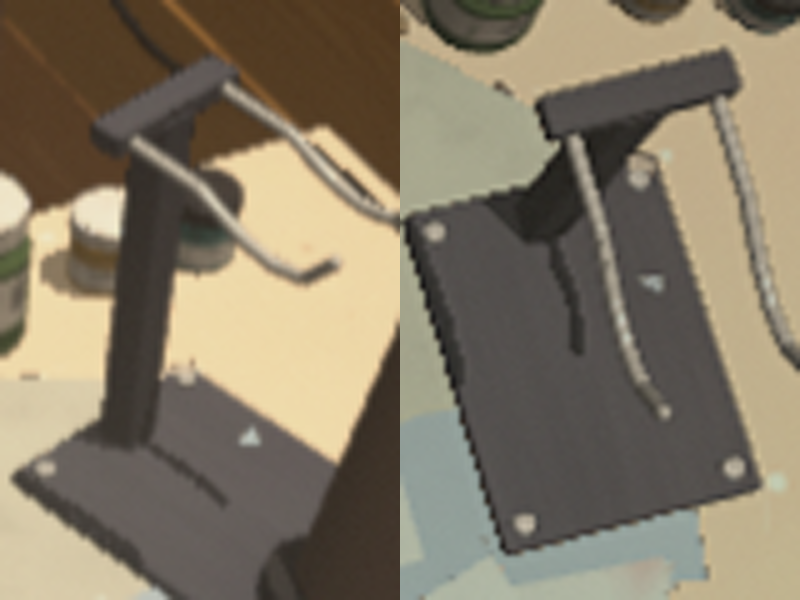

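```bash
cat > fit.py <<'E'
from h import *
from scipy.optimize import least_squares
np.set_printoptions(precision=2,suppress=True)
P=[('top',(448,257.2),(-36,36,253)),('top',(476.8,249.5),(-36,-36,253)),('scene',(432,208),(-36,36,253)),('scene',(450.75,195.75),(-36,-36,253)),
('top',(396.6,218),(135,75,12)),('top',(416,285.4),(-65,75,12)),('top',(467,272),(-65,-75,12)),
('top',(423,194.4),(123,48,259)),('top',(460.6,184.6),(123,-48,259)),('scene',(367.4,250),(135,75,12)),('scene',(383.4,180),(123,48,259)),('scene',(413,168.5),(101,-48,259))]
def W(v,q):
    c,s=np.cos(v[2]),np.sin(v[2]); return (v[0]+c*q[0]-s*q[1],v[1]+s*q[0]+c*q[1],q[2])
f=lambda v:np.concatenate([proj(c,W(v,q))-p for c,p,q in P])
r=least_squares(f,[490,-440,.25],x_scale=[100,100,1],loss='soft_l1'); print(r.x); print(f(r.x).reshape(-1,2))
E
python3 fit.py
```

```text
[ 490.79 -440.74    0.28]
[[-0.36  0.75]
 [ 0.62  0.5 ]
 [ 0.1  -1.5 ]
 [-0.24 -1.06]
 [-2.04  0.5 ]
 [-0.28  1.73]
 [ 0.93  1.09]
 [-0.63 -0.17]
 [ 0.69 -0.44]
 [-1.01 -0.62]
 [-0.72 -1.99]
 [ 0.47 -1.04]]
```

Pail pose: centre about (533,267), yaw 0.185; the ear midpoint and the grip plus 90 mm agree. Hook: (491,-441), yaw 0.28. I'll swing over towards the pail at height, with the jaws part closed (28 mm).

>>> drive_tool:
  plan: "2 3 4 0 0 0.08 -0.4;5 7 6 0 0 0.18 -0.4;8 11 6 0 0 0.3 -0.4;11 15 6 0 0 0.42 -0.4;14 19 6 0 0 0.54 -0.4;17 23 6 0 0 0.66 -0.4;20 27 6 0 0 0.78 -0.4;23 31 6 0 0 0.9 -0.4"

```text
t: 1.4
position: [385.5, -298.3, 304.1]
orientation: [0.836, 0.549, 0.0, 0.001]
force: [1.0, 0.1, -0.8]
gripper_width: 0.351
grasp_force: 0.0
```

>>> drive_tool:
  plan: "1 5 0 0 0 0.08 -0.4;2 10 0 0 0 0.16 -0.4;3 15 0 0 0 0.24 -0.4;4 20 0 0 0 0.32 -0.4;5 25 0 0 0 0.4 -0.4;5.5 30 0 0 0 0.48 -0.4;5.5 35 0 0 0 0.54 -0.4;5.5 39 0 0 0 0.6 -0.4"

```text
t: 2.2
position: [439.4, 92.5, 304.1]
orientation: [0.637, 0.771, 0.0, 0.0]
force: [0.5, -0.4, -0.1]
gripper_width: 0.299
grasp_force: 0.0
```

>>> drive_tool:
  plan: "0 4 -2 0 0 0 -0.4;0.1 8 -4 0 0 0 -0.4;0.1 12 -6 0 0 0 -0.4;0.1 15.7 -8 0 0 0 -0.4;0.1 15.7 -11 0 0 0 -0.4;0.1 15.7 -14 0 0 0 -0.4;0.1 15.7 -16 0 0 0 -0.4;0.1 15.7 -16 0 0 0 -0.4"

```text
t: 3.0
position: [439.3, 246.0, 141.4]
orientation: [0.638, 0.77, -0.002, -0.001]
force: [-0.9, 0.3, -0.8]
gripper_width: 0.299
grasp_force: 0.0
```

Run:
```python
from h import *
from scipy.spatial.transform import Rotation as Ro
s=manip.sense(); print(s['t'],s['position'],Ro.from_quat(s['orientation']).as_matrix().round(3).tolist(),s['gripper_width'])
S=optics.grab_frame('scene');T=optics.grab_frame('top')
o=np.zeros((400,800,3),np.uint8)
o[:,:400]=cv2.resize(S[260:360,130:230],None,fx=4,fy=4,interpolation=2);o[:,400:]=cv2.resize(T[190:290,120:220],None,fx=4,fy=4,interpolation=2)
cv2.imwrite('pics/c3.png',o[:,:,::-1])
```

```text
3.0 [439.30302481 245.96720857 141.43808102] [[-0.185, 0.983, -0.004], [0.983, 0.185, -0.002], [-0.002, -0.004, -1.0]] 0.29858214291009466
```

View pics/c3.png

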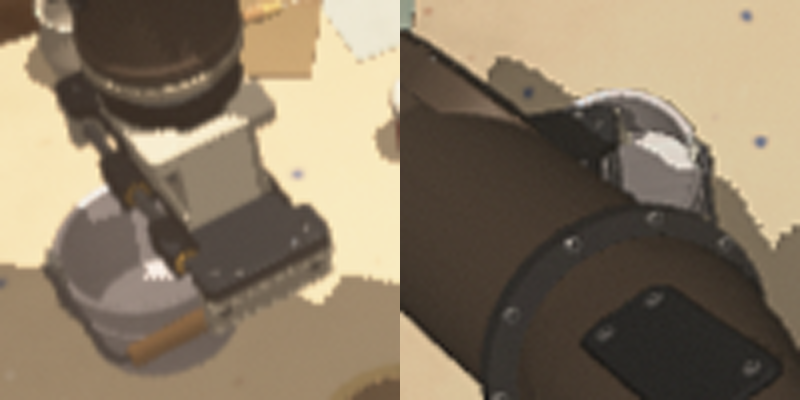

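Run:
```python
from h import *
s=manip.sense(); print(s['t'],s['position'],s['gripper_width'],s['qvel'].round(3) if hasattr(s['qvel'],'round') else s['qvel'])
```

```text
3.1 [440.74735129 247.25191534 144.20043115] 0.2997695167948997 [ 0.006 -0.021 -0.01  -0.019 -0.002 -0.001  0.   ]
```

>>> drive_tool:
  plan: "0.2 0.2 -1 0 0 0 -0.4;0.4 0.5 -2 0 0 0 -0.4;0.4 0.5 -2 0 0 0 -0.4;0.4 0.5 -2 0 0 0 -0.4;0.4 0.5 -2 0 0 0 -0.4;0.4 0.5 -2 0 0 0 -0.4;0.4 0.5 -2 0 0 0 -0.4;0.4 0.5 -2 0 0 0 -0.4"

```text
t: 3.9
position: [444.7, 252.0, 123.9]
orientation: [0.638, 0.77, 0.0, 0.0]
force: [-0.1, -0.3, -0.1]
gripper_width: 0.299
grasp_force: 0.0
```

>>> drive_tool:
  plan: "0 0 -1 0 0 0 -0.4;0 0 -2 0 0 0 -0.4;0 0 -2.8 0 0 0 -0.4;0 0 -2.8 0 0 0 -0.4;0 0 -2.8 0 0 0 -1;0 0 -2.8 0 0 0 -1;0 0 -2.8 0 0 0 -1;0 0 -2.8 0 0 0 -1"

```text
t: 4.7
position: [445.0, 252.4, 96.1]
orientation: [0.638, 0.77, 0.001, 0.0]
force: [2.0, 0.7, -0.2]
gripper_width: 0.141
grasp_force: 30.0
```

>>> drive_tool:
  plan: "0 0 0.63 0 0 0 -1;0.04 0.01 1.58 0 0 0 -1;0.2 0.04 2.52 0 0 0 -1;0.51 0.1 3.43 0 0 0 -1;0.9 0.17 4.3 0 0 0 -1;1.39 0.26 5.12 0 0 0 -1;1.96 0.37 5.88 0 0 0 -1;2.6 0.49 6.58 0 0 0 -1"

```text
t: 5.5
position: [471.2, 257.0, 162.1]
orientation: [0.638, 0.77, -0.0, 0.0]
force: [0.9, 0.5, -1.3]
gripper_width: 0.139
grasp_force: 30.0
```

>>> drive_tool:
  plan: "0.72 0.13 0.63 0 0 0 -1;1.48 0.28 1.18 0 0 0 -1;2.31 0.43 1.64 0 0 0 -1;3.17 0.59 2.01 0 0 0 -1;4.08 0.76 2.28 0 0 0 -1;5 0.94 2.45 0 0 0 -1;5.78 1.08 2.5 0 0 0 -1;6.2 1.16 2.5 0 0 0 -1"

```text
t: 6.3
position: [533.3, 268.4, 186.1]
orientation: [0.639, 0.77, -0.0, -0.0]
force: [-0.5, -0.1, -2.2]
gripper_width: 0.144
grasp_force: 30.0
```

Run:
```python
from h import *
s=manip.sense(); print(s['t'],s['position'],s['gripper_width'],s['force'])
S=optics.grab_frame('scene');T=optics.grab_frame('top')
o=np.zeros((400,800,3),np.uint8)
o[:,:400]=cv2.resize(S[260:360,120:220],None,fx=4,fy=4,interpolation=2);o[:,400:]=cv2.resize(T[190:290,120:220],None,fx=4,fy=4,interpolation=2)
cv2.imwrite('pics/c4.png',o[:,:,::-1])
```

```text
6.3 [533.28375501 268.37795269 186.1010919 ] 0.14393815516635983 [-0.49416849 -0.11680116 -2.20292161]
```

View pics/c4.png

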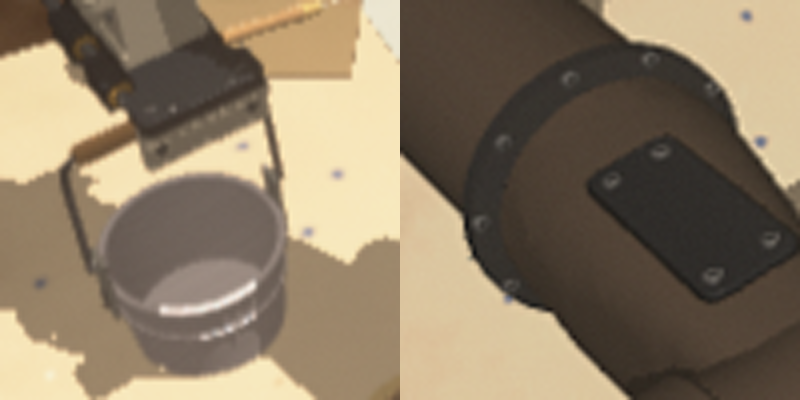

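The bail is upright and the pail is still standing on the table (rim at about (168,320) in scene). Now lifting straight up.

>>> drive_tool:
  plan: "0 0 0 0 0 0 -1;0 0 0.5 0 0 0 -1;0 0 1.5 0 0 0 -1;0 0 3.5 0 0 0 -1;0 0 6 0 0 0 -1;0 0 8.5 0 0 0 -1;0 0 11 0 0 0 -1;0 0 13 0 0 0 -1"

```text
t: 7.2
position: [532.5, 268.9, 319.2]
orientation: [0.638, 0.77, 0.001, 0.0]
force: [0.3, -1.0, -4.6]
gripper_width: 0.137
grasp_force: 30.0
```

>>> drive_tool:
  plan: "-0.2 -0.8 0 0 0 0 -1;-0.6 -2.5 0 0 0 0 -1;-1.2 -5 0 0 0 0 -1;-1.9 -8 0 0 0 0 -1;-2.8 -11.5 0 0 0 0 -1;-3.6 -15 0 0 0 0 -1;-4.5 -18.5 0 0 0 0 -1;-5.3 -22 0 0 0 0 -1"

```text
t: 8.0
position: [478.0, 46.6, 315.7]
orientation: [0.639, 0.77, -0.001, -0.0]
force: [0.8, 0.2, -3.5]
gripper_width: 0.139
grasp_force: 30.0
```

>>> drive_tool:
  plan: "-0.85 -3.5 0 0 0 0.006 -1;-1.7 -7 0 0 0 0.012 -1;-2.5 -10.5 0 0 0 0.018 -1;-3.4 -14 0 0 0 0.024 -1;-4.3 -17.5 0 0 0 0.03 -1;-5.2 -21 0 0 0 0.036 -1;-6.2 -24.5 0 0 0 0.042 -1;-7.4 -28 0 0 0 0.05 -1"

```text
t: 8.8
position: [404.0, -232.7, 315.8]
orientation: [0.619, 0.785, -0.0, -0.0]
force: [0.4, 0.1, -3.8]
gripper_width: 0.137
grasp_force: 30.0
```

>>> drive_tool:
  plan: "-1.3 -3.4 0 0 0 0.006 -1;-2.6 -6.8 0 0 0 0.012 -1;-3.9 -10.2 0 0 0 0.018 -1;-5 -13.2 0 0 0 0.024 -1;-6 -15.8 0 0 0 0.03 -1;-6.8 -17.8 0 0 0 0.036 -1;-7.3 -19.2 0 0 0 0.042 -1;-7.5 -19.9 0 0 0 0.045 -1"

```text
t: 9.6
position: [329.3, -431.3, 315.9]
orientation: [0.602, 0.799, -0.0, -0.001]
force: [0.4, -0.1, -3.3]
gripper_width: 0.145
grasp_force: 30.0
```

>>> drive_tool:
  plan: "0.3 -0.6 0 0 0 0 -1;0.9 -1.6 -0.4 0 0 0 -1;1.5 -2.8 -1.2 0 0 0 -1;2.1 -3.8 -2.2 0 0 0 -1;2.5 -4.5 -3 0 0 0 -1;2.7 -4.8 -3.5 0 0 0 -1;2.7 -4.8 -3.6 0 0 0 -1;2.7 -4.8 -3.6 0 0 0 -1"

```text
t: 10.4
position: [357.5, -478.1, 280.3]
orientation: [0.601, 0.799, 0.0, -0.0]
force: [0.3, -0.1, -2.8]
gripper_width: 0.14
grasp_force: 30.0
```

Run:
```python
from h import *
s=manip.sense(); print(s['t'],s['position'],s['gripper_width'],s['force'])
S=optics.grab_frame('scene');T=optics.grab_frame('top')
o=np.zeros((600,800,3),np.uint8)
o[:,:400]=cv2.resize(S[150:300,360:460],None,fx=4,fy=4,interpolation=2);o[:,400:]=cv2.resize(T[170:320,390:490],None,fx=4,fy=4,interpolation=2)
cv2.imwrite('pics/c5.png',o[:,:,::-1])
```

```text
10.4 [ 357.53319346 -478.09898885  280.27395481] 0.1402352067322697 [ 0.32511734 -0.06174259 -2.84531283]
```

View pics/c5.png

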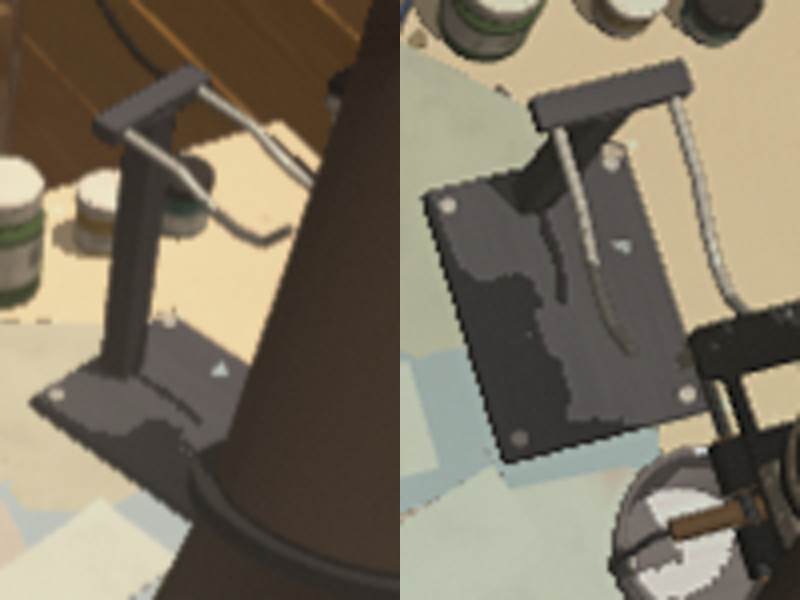

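Run:
```python
from h import *
exec(open('fit.py').read())
print(repr(r.x), proj('top',(342.6,-426.2,276)))
print(manip.sense()['position'])
# where does the observed grip end lie at z 276
print(onz('top',(458,301.2),276))
```

```text
[ 490.79 -440.74    0.28]
[[-0.36  0.75]
 [ 0.62  0.5 ]
 [ 0.1  -1.5 ]
 [-0.24 -1.06]
 [-2.04  0.5 ]
 [-0.28  1.73]
 [ 0.93  1.09]
 [-0.63 -0.17]
 [ 0.69 -0.44]
 [-1.01 -0.62]
 [-0.72 -1.99]
 [ 0.47 -1.04]]
array([ 490.79, -440.74,    0.28]) [456.3  302.46]
[ 357.56 -478.28  280.98]
[ 345.46 -430.05  276.  ]
```

>>> drive_tool:
  plan: "0.4 0.2 0 0 0 0 -1;1.6 0.6 0 0 0 0 -1;3.6 1.1 0 0 0 0 -1;6 1.8 0 0 0 0 -1;8.4 2.5 0 0 0 0 -1;10.6 3.2 0 0 0 0 -1;12.4 3.7 0 0 0 0 -1;13.3 4 0 0 0 0 -1"

```text
t: 11.3
position: [493.2, -436.8, 280.6]
orientation: [0.6, 0.8, 0.001, 0.0]
force: [1.0, 1.1, -4.0]
gripper_width: 0.142
grasp_force: 30.0
```

Run:
```python
from h import *
S=optics.grab_frame('scene');T=optics.grab_frame('top')
s=manip.sense(); print(s['t'],s['position'],s['gripper_width'],s['force'])
o=np.zeros((600,800,3),np.uint8)
o[:,:400]=cv2.resize(S[150:300,360:460],None,fx=4,fy=4,interpolation=2);o[:,400:]=cv2.resize(T[150:300,390:490],None,fx=4,fy=4,interpolation=2)
cv2.imwrite('pics/c6.png',o[:,:,::-1])
```

```text
11.4 [ 492.28938121 -437.21690433  280.38775348] 0.14266459142526455 [ 0.41312288  0.00485477 -2.13247153]
```

View pics/c6.png

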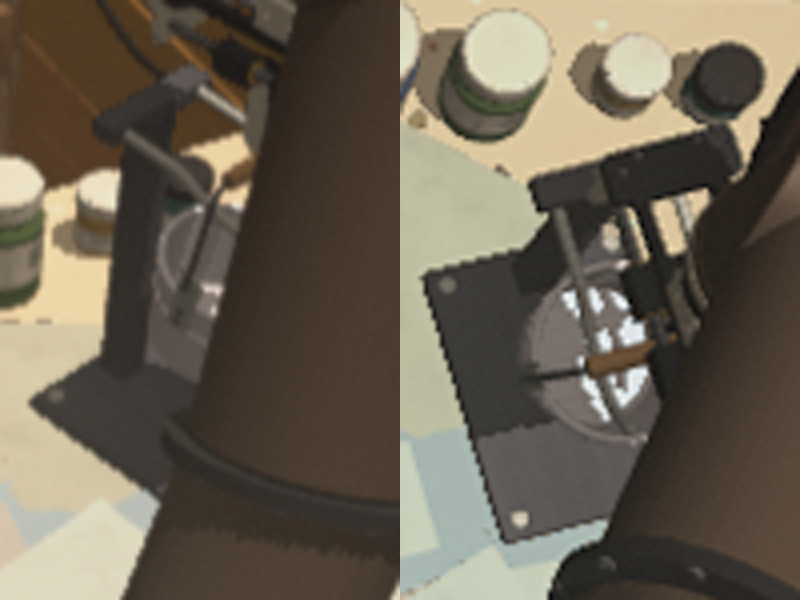

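Run:
```python
from h import *
c,s=np.cos(.28),np.sin(.28)
L=lambda X:(c*(X[0]-490.8)+s*(X[1]+440.7), -s*(X[0]-490.8)+c*(X[1]+440.7))
m=manip.sense();print(m['position'],L(m['position']))
print('grip end',L(onz('top',(436.9,241.8),276.4)),'prong at bar',L(onz('top',(438,233.5),230)), L(onz('top',(440,245),229)))
```

```text
[ 492.28938121 -437.21690433  280.38775348] (np.float64(2.3939510781920608), np.float64(2.9358491274764655))
grip end (np.float64(3.001259035979258), np.float64(54.77532620843984)) prong at bar (np.float64(28.047430899124848), np.float64(33.13472969729613)) (np.float64(0.5375245566607507), np.float64(36.75227612282679))
```

>>> drive_tool:
  plan: "-0.1 0 -0.5 0 0 0 -1;-0.2 -0.1 -1.2 0 0 0 -1;-0.2 -0.1 -2 0 0 0 -1;-0.2 -0.1 -2.7 0 0 0 -1;-0.2 -0.1 -3.3 0 0 0 -1;-0.2 -0.1 -3.7 0 0 0 -1;-0.2 -0.1 -3.9 0 0 0 -1;-0.2 -0.1 -3.9 0 0 0 -1"

```text
t: 12.2
position: [488.9, -439.3, 241.5]
orientation: [0.601, 0.799, 0.0, 0.0]
force: [0.5, 0.9, -3.4]
gripper_width: 0.142
grasp_force: 30.0
```

>>> drive_tool:
  plan: "0.1 0 -0.05 0 0 0 -1;0.1 0 -0.1 0 0 0 -1;0.1 0 -0.15 0 0 0 -1;0.1 0 -0.2 0 0 0 -1;0.1 0 -0.2 0 0 0 -1;0.1 0 -0.2 0 0 0 -1;0.1 0 -0.2 0 0 0 -1;0.1 0 -0.2 0 0 0 -1"

```text
t: 13.0
position: [490.1, -439.5, 240.5]
orientation: [0.601, 0.799, 0.0, 0.001]
force: [-0.4, 1.7, 5.9]
gripper_width: 0.146
grasp_force: 30.0
```

>>> drive_tool:
  plan: "0 0 0.1 0 0 0 -1;0 0 0.1 0 0 0 -1;0 0 0.1 0 0 0 -0.6;0 0 0.1 0 0 0 -0.5;0 0 0.1 0 0 0 -0.4;0 0 0.1 0 0 0 -0.3;0 0 0.1 0 0 0 -0.3;0 0 0.1 0 0 0 -0.3"

```text
t: 13.8
position: [489.6, -439.5, 240.5]
orientation: [0.601, 0.799, -0.0, -0.0]
force: [-0.1, 0.4, -0.3]
gripper_width: 0.349
grasp_force: 0.0
```

>>> drive_tool:
  plan: "0 0 0 0 0 0 -0.3;0 0 0.5 0 0 0 -0.3;0 0 1.5 0 0 0 -0.3;0 0 3 0 0 0 -0.3;0 0 5 0 0 0 -0.3;0 0 7 0 0 0 -0.3;0 0 9 0 0 0 -0.3;0 0 11 0 0 0 -0.3"

```text
t: 14.6
position: [489.7, -439.4, 352.5]
orientation: [0.601, 0.799, 0.0, 0.001]
force: [-0.9, -0.2, 0.1]
gripper_width: 0.35
grasp_force: 0.0
```

>>> drive_tool:
  plan: "-2 0 2 0 0 0 -0.3;-5 1 4 0 0 0 -0.3;-9 2 4 0 0 0 -0.3;-13 5 4 0 0 0 -0.3;-15 9 4 0 0 0 -0.3;-16 13 4 0 0 0 -0.3;-16 18 4 0 0 0 -0.3;-16 22 4 0 0 0 -0.3"

```text
t: 15.4
position: [329.3, -216.9, 391.7]
orientation: [0.601, 0.799, -0.0, 0.001]
force: [0.8, 0.2, -0.0]
gripper_width: 0.349
grasp_force: 0.0
```

Run:
```python
from h import *
S=optics.grab_frame('scene');T=optics.grab_frame('top')
s=manip.sense(); print(s['t'],s['position'],s['gripper_width'],s['force'])
o=np.zeros((600,800,3),np.uint8)
o[:,:400]=cv2.resize(S[150:300,360:460],None,fx=4,fy=4,interpolation=2);o[:,400:]=cv2.resize(T[150:300,390:490],None,fx=4,fy=4,interpolation=2)
cv2.imwrite('pics/c7.png',o[:,:,::-1])
```

```text
15.5 [ 330.23602465 -214.24454793  392.28986007] 0.3487736357304389 [0.65394994 0.28048177 0.17625029]
```

View pics/c7.png

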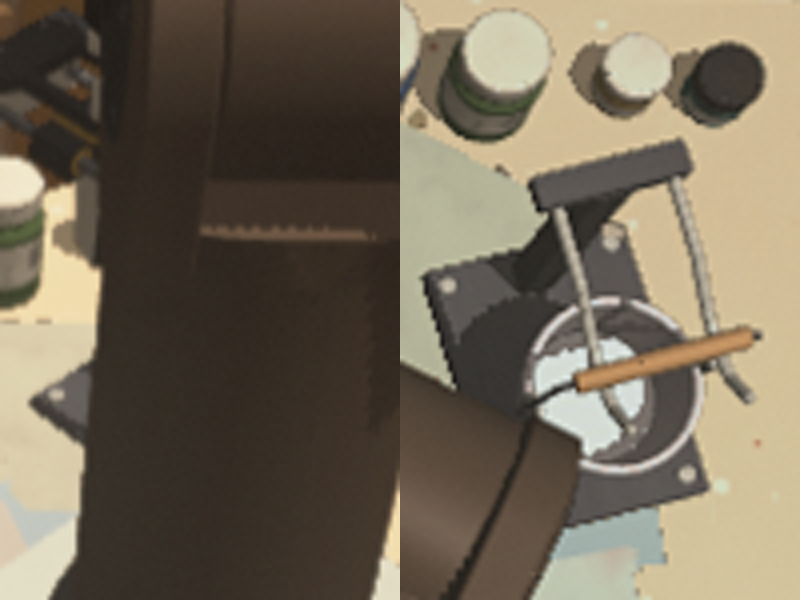

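The grip lies across both prongs, from (435,245) to (477,234) in top, and the pail hangs below it. I'll let any swing settle, then compare frames for motion.

>>> drive_tool:
  plan: "0 3 0 0 0 0 -0.3;0 7 0 0 0 0 -0.3;0 12 0 0 0 0 -0.3;0 17 0 0 0 0 -0.3;0 22 0 0 0 0 -0.3;0 27 0 0 0 0 -0.3;0 30 0 0 0 0 -0.3;0 30 0 0 0 0 -0.3"

```text
t: 16.3
position: [329.6, 84.5, 391.7]
orientation: [0.598, 0.801, 0.001, 0.001]
force: [-0.2, 0.4, -0.2]
gripper_width: 0.347
grasp_force: 0.0
```

>>> drive_tool:
  plan: "0 0 0 0 0 0 -0.3;0 0 0 0 0 0 -0.3;0 0 0 0 0 0 -0.3;0 0 0 0 0 0 -0.3;0 0 0 0 0 0 -0.3;0 0 0 0 0 0 -0.3;0 0 0 0 0 0 -0.3;0 0 0 0 0 0 -0.3"

```text
t: 17.1
position: [329.6, 80.5, 390.5]
orientation: [0.601, 0.799, 0.0, -0.0]
force: [-0.4, 0.5, 0.0]
gripper_width: 0.35
grasp_force: 0.0
```

>>> drive_tool:
  plan: "0 0 0 0 0 0 -0.3;0 0 0 0 0 0 -0.3;0 0 0 0 0 0 -0.3;0 0 0 0 0 0 -0.3;0 0 0 0 0 0 -0.3;0 0 0 0 0 0 -0.3;0 0 0 0 0 0 -0.3;0 0 0 0 0 0 -0.3"

```text
t: 17.9
position: [329.6, 80.5, 390.5]
orientation: [0.601, 0.799, 0.0, -0.0]
force: [-0.2, 0.7, 0.6]
gripper_width: 0.349
grasp_force: 0.0
```

>>> drive_tool:
  plan: "0 0 0 0 0 0 -0.3;0 0 0 0 0 0 -0.3;0 0 0 0 0 0 -0.3;0 0 0 0 0 0 -0.3;0 0 0 0 0 0 -0.3;0 0 0 0 0 0 -0.3;0 0 0 0 0 0 -0.3;0 0 0 0 0 0 -0.3"

```text
t: 18.7
position: [329.6, 80.5, 390.5]
orientation: [0.601, 0.799, -0.0, 0.0]
force: [-0.2, -0.5, -0.1]
gripper_width: 0.35
grasp_force: 0.0
```

Run:
```python
from h import *
F=[optics.grab_frame('top')[180:290,400:490].astype(int) for _ in range(12)]
print([int(abs(f-F[0]).max()) for f in F],[round(float(abs(f-F[0]).mean()),2) for f in F])
S=optics.grab_frame('scene');T=optics.grab_frame('top')
print(manip.sense()['t'])
o=np.zeros((600,800,3),np.uint8)
o[:,:400]=cv2.resize(S[150:300,360:460],None,fx=4,fy=4,interpolation=2);o[:,400:]=cv2.resize(T[150:300,390:490],None,fx=4,fy=4,interpolation=2)
cv2.imwrite('pics/c8.png',o[:,:,::-1])
```

```text
[0, 72, 115, 133, 151, 159, 164, 166, 168, 163, 157, 141] [0.0, 1.44, 2.5, 3.57, 4.64, 5.51, 6.03, 6.18, 6.12, 5.85, 5.27, 4.37]
19.4
```

View pics/c8.png

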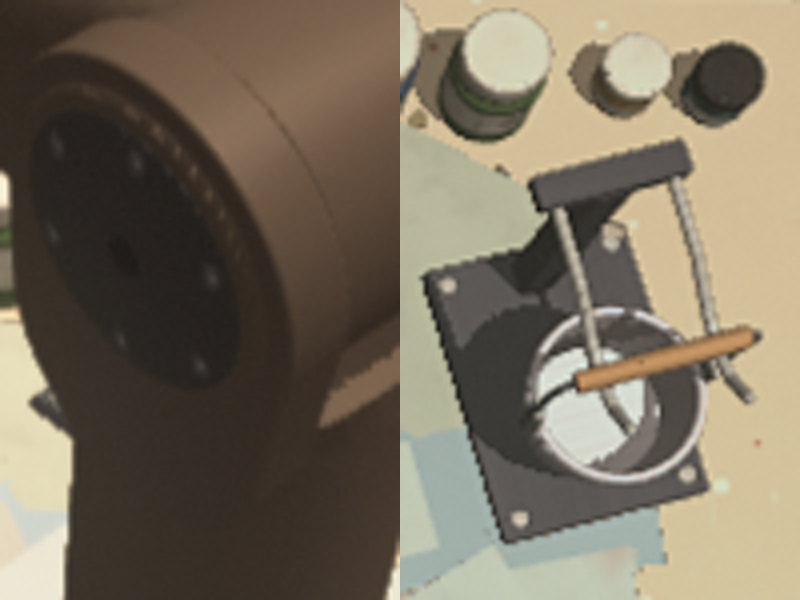

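The grip is seated but the pail is still swinging. I'll wait and measure how fast it decays.

>>> drive_tool:
  plan: "0 0 0 0 0 0 -0.3;0 0 0 0 0 0 -0.3;0 0 0 0 0 0 -0.3;0 0 0 0 0 0 -0.3;0 0 0 0 0 0 -0.3;0 0 0 0 0 0 -0.3;0 0 0 0 0 0 -0.3;0 0 0 0 0 0 -0.3"

```text
t: 20.2
position: [329.6, 80.5, 390.6]
orientation: [0.601, 0.799, 0.0, 0.0]
force: [1.0, 0.1, -0.2]
gripper_width: 0.351
grasp_force: 0.0
```

>>> drive_tool:
  plan: "0 0 0 0 0 0 -0.3;0 0 0 0 0 0 -0.3;0 0 0 0 0 0 -0.3;0 0 0 0 0 0 -0.3;0 0 0 0 0 0 -0.3;0 0 0 0 0 0 -0.3;0 0 0 0 0 0 -0.3;0 0 0 0 0 0 -0.3"

```text
t: 21.0
position: [329.6, 80.6, 390.5]
orientation: [0.601, 0.799, 0.0, -0.0]
force: [0.5, -0.3, -0.1]
gripper_width: 0.349
grasp_force: 0.0
```

>>> drive_tool:
  plan: "0 0 0 0 0 0 -0.3;0 0 0 0 0 0 -0.3;0 0 0 0 0 0 -0.3;0 0 0 0 0 0 -0.3;0 0 0 0 0 0 -0.3;0 0 0 0 0 0 -0.3;0 0 0 0 0 0 -0.3;0 0 0 0 0 0 -0.3"

```text
t: 21.8
position: [329.6, 80.6, 390.5]
orientation: [0.601, 0.799, 0.0, 0.0]
force: [0.5, -0.2, -0.1]
gripper_width: 0.352
grasp_force: 0.0
```

>>> drive_tool:
  plan: "0 0 0 0 0 0 -0.3;0 0 0 0 0 0 -0.3;0 0 0 0 0 0 -0.3;0 0 0 0 0 0 -0.3;0 0 0 0 0 0 -0.3;0 0 0 0 0 0 -0.3;0 0 0 0 0 0 -0.3;0 0 0 0 0 0 -0.3"

```text
t: 22.6
position: [329.6, 80.5, 390.5]
orientation: [0.601, 0.799, 0.0, -0.0]
force: [-0.1, 0.0, 0.3]
gripper_width: 0.347
grasp_force: 0.0
```

>>> drive_tool:
  plan: "0 0 0 0 0 0 -0.3;0 0 0 0 0 0 -0.3;0 0 0 0 0 0 -0.3;0 0 0 0 0 0 -0.3;0 0 0 0 0 0 -0.3;0 0 0 0 0 0 -0.3;0 0 0 0 0 0 -0.3;0 0 0 0 0 0 -0.3"

```text
t: 23.4
position: [329.6, 80.5, 390.5]
orientation: [0.601, 0.799, 0.0, -0.0]
force: [0.1, -0.6, 0.2]
gripper_width: 0.344
grasp_force: 0.0
```

>>> drive_tool:
  plan: "0 0 0 0 0 0 -0.3;0 0 0 0 0 0 -0.3;0 0 0 0 0 0 -0.3;0 0 0 0 0 0 -0.3;0 0 0 0 0 0 -0.3;0 0 0 0 0 0 -0.3;0 0 0 0 0 0 -0.3;0 0 0 0 0 0 -0.3"

```text
t: 24.2
position: [329.7, 80.5, 390.5]
orientation: [0.601, 0.799, 0.0, 0.0]
force: [0.3, -0.2, -1.0]
gripper_width: 0.351
grasp_force: 0.0
```

>>> drive_tool:
  plan: "0 0 0 0 0 0 -0.3;0 0 0 0 0 0 -0.3;0 0 0 0 0 0 -0.3;0 0 0 0 0 0 -0.3;0 0 0 0 0 0 -0.3;0 0 0 0 0 0 -0.3;0 0 0 0 0 0 -0.3;0 0 0 0 0 0 -0.3"

```text
t: 25.0
position: [329.6, 80.5, 390.5]
orientation: [0.601, 0.799, 0.0, 0.0]
force: [-0.4, -0.2, -0.0]
gripper_width: 0.348
grasp_force: 0.0
```

>>> drive_tool:
  plan: "0 0 0 0 0 0 -0.3;0 0 0 0 0 0 -0.3;0 0 0 0 0 0 -0.3;0 0 0 0 0 0 -0.3;0 0 0 0 0 0 -0.3;0 0 0 0 0 0 -0.3;0 0 0 0 0 0 -0.3;0 0 0 0 0 0 -0.3"

```text
t: 25.8
position: [329.6, 80.5, 390.6]
orientation: [0.601, 0.799, 0.0, 0.0]
force: [-0.0, -0.3, 0.4]
gripper_width: 0.347
grasp_force: 0.0
```

```bash
cat > sw.py <<'E'
from h import *
F=[optics.grab_frame('top')[180:290,400:490] for _ in range(14)]
print([round(float(abs(f.astype(int)-F[0]).mean()),2) for f in F])
g=[f[40:95,32:78].astype(np.float32).mean(2) for f in F]
print(max(abs(a.astype(int)-b.astype(int)).mean() for a in F for b in F), [np.round(cv2.phaseCorrelate(g[0],a)[0],2).tolist() for a in g[::2]])
print(manip.sense()['t'])
E
python3 sw.py
```

```text
[0.0, 0.93, 1.08, 1.15, 1.16, 1.14, 1.03, 0.9, 0.75, 0.89, 0.99, 1.09, 1.13, 1.08]
1.5115824915824916 [[0.0, 0.0], [0.0, 0.01], [0.0, 0.03], [0.0, 0.02], [-0.03, 0.01], [0.03, 0.01], [0.05, 0.05]]
26.5
```

It has decayed to nearly nothing; I'll wait a few more seconds.

>>> drive_tool:
  plan: "0 0 0 0 0 0 -0.3;0 0 0 0 0 0 -0.3;0 0 0 0 0 0 -0.3;0 0 0 0 0 0 -0.3;0 0 0 0 0 0 -0.3;0 0 0 0 0 0 -0.3;0 0 0 0 0 0 -0.3;0 0 0 0 0 0 -0.3"

```text
t: 27.3
position: [329.7, 80.6, 390.6]
orientation: [0.601, 0.799, 0.0, 0.0]
force: [-0.5, -0.2, 0.5]
gripper_width: 0.349
grasp_force: 0.0
```

>>> drive_tool:
  plan: "0 0 0 0 0 0 -0.3;0 0 0 0 0 0 -0.3;0 0 0 0 0 0 -0.3;0 0 0 0 0 0 -0.3;0 0 0 0 0 0 -0.3;0 0 0 0 0 0 -0.3;0 0 0 0 0 0 -0.3;0 0 0 0 0 0 -0.3"

```text
t: 28.1
position: [329.6, 80.5, 390.5]
orientation: [0.601, 0.799, 0.0, 0.0]
force: [0.2, 0.4, 0.0]
gripper_width: 0.35
grasp_force: 0.0
```

>>> drive_tool:
  plan: "0 0 0 0 0 0 -0.3;0 0 0 0 0 0 -0.3;0 0 0 0 0 0 -0.3;0 0 0 0 0 0 -0.3;0 0 0 0 0 0 -0.3;0 0 0 0 0 0 -0.3;0 0 0 0 0 0 -0.3;0 0 0 0 0 0 -0.3"

```text
t: 28.9
position: [329.6, 80.5, 390.5]
orientation: [0.601, 0.799, 0.0, 0.0]
force: [0.8, -0.2, -0.0]
gripper_width: 0.351
grasp_force: 0.0
```

>>> drive_tool:
  plan: "0 0 0 0 0 0 -0.3;0 0 0 0 0 0 -0.3;0 0 0 0 0 0 -0.3;0 0 0 0 0 0 -0.3;0 0 0 0 0 0 -0.3;0 0 0 0 0 0 -0.3;0 0 0 0 0 0 -0.3;0 0 0 0 0 0 -0.3"

```text
t: 29.7
position: [329.6, 80.6, 390.5]
orientation: [0.601, 0.799, 0.0, 0.0]
force: [0.8, 0.3, 0.7]
gripper_width: 0.35
grasp_force: 0.0
```

>>> drive_tool:
  plan: "0 0 0 0 0 0 -0.3;0 0 0 0 0 0 -0.3;0 0 0 0 0 0 -0.3;0 0 0 0 0 0 -0.3;0 0 0 0 0 0 -0.3;0 0 0 0 0 0 -0.3;0 0 0 0 0 0 -0.3;0 0 0 0 0 0 -0.3"

```text
t: 30.5
position: [329.7, 80.5, 390.5]
orientation: [0.601, 0.799, 0.0, 0.0]
force: [0.4, -0.0, 0.7]
gripper_width: 0.346
grasp_force: 0.0
```

```bash
python3 sw.py; python3 -c "
from h import *
cv2.imwrite('pics/end.png',optics.grab_frame('top')[:,:,::-1])"
```

```text
[0.0, 0.74, 0.76, 0.8, 0.84, 0.88, 0.92, 0.94, 0.94, 0.92, 0.88, 0.86, 0.81, 0.79]
0.9377777777777778 [[0.0, 0.0], [-0.02, 0.02], [-0.02, 0.02], [-0.01, 0.05], [0.0, 0.05], [-0.01, 0.02], [-0.04, 0.04]]
31.2
```

View pics/end.png

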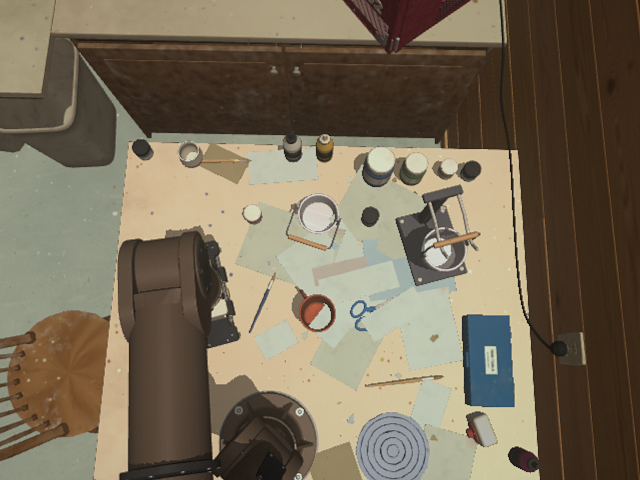

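The pail hangs at (442,248) in top, the low pail is untouched at (318,214), and the arm is clear. I'll take a short last settle, then hand in.

>>> drive_tool:
  plan: "0 0 0 0 0 0 -0.3;0 0 0 0 0 0 -0.3;0 0 0 0 0 0 -0.3;0 0 0 0 0 0 -0.3;0 0 0 0 0 0 -0.3;0 0 0 0 0 0 -0.3;0 0 0 0 0 0 -0.3;0 0 0 0 0 0 -0.3"

```text
t: 32.05
position: [329.6, 80.6, 390.5]
orientation: [0.601, 0.799, 0.0, 0.0]
force: [-0.4, -0.6, 0.3]
gripper_width: 0.35
grasp_force: 0.0
```

>>> drive_tool:
  plan: "0 0 0 0 0 0 -0.3;0 0 0 0 0 0 -0.3;0 0 0 0 0 0 -0.3;0 0 0 0 0 0 -0.3;0 0 0 0 0 0 -0.3;0 0 0 0 0 0 -0.3;0 0 0 0 0 0 -0.3;0 0 0 0 0 0 -0.3"

```text
t: 32.85
position: [329.7, 80.5, 390.5]
orientation: [0.601, 0.799, 0.0, 0.0]
force: [-0.9, -0.7, 0.4]
gripper_width: 0.347
grasp_force: 0.0
```

>>> drive_tool:
  plan: "0 0 0 0 0 0 -0.3;0 0 0 0 0 0 -0.3;0 0 0 0 0 0 -0.3;0 0 0 0 0 0 -0.3;0 0 0 0 0 0 -0.3;0 0 0 0 0 0 -0.3;0 0 0 0 0 0 -0.3;0 0 0 0 0 0 -0.3"

```text
t: 33.65
position: [329.7, 80.5, 390.6]
orientation: [0.601, 0.799, 0.0, 0.0]
force: [0.5, -0.3, -1.0]
gripper_width: 0.347
grasp_force: 0.0
```

>>> drive_tool:
  plan: "0 0 0 0 0 0 -0.3;0 0 0 0 0 0 -0.3;0 0 0 0 0 0 -0.3;0 0 0 0 0 0 -0.3;0 0 0 0 0 0 -0.3;0 0 0 0 0 0 -0.3;0 0 0 0 0 0 -0.3;0 0 0 0 0 0 -0.3"

```text
t: 34.45
position: [329.6, 80.5, 390.5]
orientation: [0.601, 0.799, 0.0, 0.0]
force: [0.5, 0.7, -0.5]
gripper_width: 0.347
grasp_force: 0.0
```

```bash
python3 -c "
from cell import manip
print(manip.sign_off())"
```

```text
the job is handed in; nothing more can be done
None
```

The tall pail hangs by its grip across both prongs, its swing died away to almost nothing before hand-in; the low pail was left where it stood, and the job was handed in at about 34 s.

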